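# Set up the mini food processor and start it on mushrooms

### The job

Get the mini food processor going: first turn its dial back to the ring mark (off), then stand the clear bowl on the motor base and twist it clockwise by its handle until it is locked tight, with the handle in line with the orange mark on the base. Drop every mushroom that lies on the worktop into the bowl and put the lid on flat, and only then set the dial to two dots. Leave the two spice jars, the vinegar bottle, the honey jar and the teaspoon where they are.

Things in the scene. Friction and masses are not known exactly. Their poses are not given: they have to be found in the camera images.
- processor: motor base of the food processor, off-white, fixed to the worktop: a round drum 166 mm across and 45 mm high, with a console 37 mm high and 128 mm wide that reaches 166 mm from the drum's axis towards the base's own -x (towards the robot). Origin on the worktop under the drum's axis, z up.
- seat (a point): centre of the steel deck on the drum's top, on its axis, 45 mm above the worktop: the bowl's underside stands here. Axes as the base.
- collar: sprung locking ring on the deck (rises up to 1 mm under the ramps): three dark hooked lugs at -30, 90 and 210 deg about the axis (from the base's x towards its y), 34 mm long, 13 mm high; overhangs reach in to 59.5 mm from the axis, 8.2 mm above the deck; a stop at each one's clockwise end. Origin at the deck's centre, axes as the base. The bowl's ramps press on it once cammed tight.
- lock_mark (a point): orange mark on the drum's edge at the base's -y side: the bowl's handle points here when locked.
- entry_mark (a point): round orange dot on the drum's side, 45 deg counter-clockwise of the lock mark seen from above. Lower the bowl with its handle over it (35 to 70 deg before the lock mark do), then twist clockwise: the ramps touch about 13 deg before the mark, the bowl is tight over the last 3 deg, a stop comes 1 deg past it. Takes 5 to 10 N at the handle; it stays tight when let go.
- dial (a joint): speed dial on the console, rad, clockwise seen from above counts up; four clicks (spring detents, about 0.15 N m to leave one): 0 = ring mark (off, end stop just beyond), 0.5 = one dot, 1.0 = two dots, 1.5 = three dots (end stop just beyond). Left between clicks it springs into one of them.
- dial_grip (a point): middle of the dial's bar grip (42 mm long, 12 mm wide, 22 mm high, its top 10 mm above this point), on the dial's vertical axis 126 mm in front of the drum's axis, 58 mm above the worktop. Its x axis runs along the bar towards the orange pointer and turns with the dial.
- bowl_centre (a point): middle of the clear bowl's axis, 45 mm above its underside. Bowl 120 mm across, 90 mm high, walls 3 mm, 0.25 kg (varies by a fifth), with a dark blade hub in its middle, 66 mm high, 25 mm across at its foot, and two thin blades near the floor. Its own axes: z up, the handle lies along -y.
- bowl_foot (a point): centre of the bowl's underside, axes as the bowl. Three ramped tabs stand out here at -30, 90 and 210 deg (to 66 mm from the axis, 28 mm long). They drop into the gaps between the collar's hooks and turn in under them. Sideways play between foot (115 mm, widely chamfered) and hooks: 2.3 mm.
- bowl_grip (a point): point in the dark upright handle of the bowl, 91 mm from the bowl's axis along its -y, 70 mm above its underside; the handle there is 20 mm thick (across, along the bowl's x) and 18 mm deep (radially), its top is 18 mm above this point and 88 mm above the bowl's underside. Axes as the bowl.
- lid_grip (a point): middle of the knob on the lid, 31 mm across; knob top 10 mm above this point, rim underside 22 mm below it, lowest face 30 mm below it. The lid is 123 mm across, 0.11 kg; its 109 mm plug drops into the bowl's mouth (114 mm) and the rim then lies flat on the bowl: this point is then 67 mm above bowl_centre.
- mushroom_0_mid (a point): white button mushroom, stem trimmed short, standing on its flat stem end, 41 mm across (widest 10 mm up), 27 mm high; this point is on its axis 12.5 mm above its underside. Three to five mushrooms are there; absent ones read None. It must end inside the bowl, under the lid.
- mushroom_1_mid (a point): white button mushroom, stem trimmed short, standing on its flat stem end, 41 mm across (widest 10 mm up), 27 mm high; this point is on its axis 12.5 mm above its underside. May be absent (None).
- mushroom_2_mid (a point): white button mushroom, stem trimmed short, standing on its flat stem end, 41 mm across (widest 10 mm up), 27 mm high; this point is on its axis 12.5 mm above its underside. May be absent (None).
- mushroom_3_mid (a point): white button mushroom, stem trimmed short, standing on its flat stem end, 41 mm across (widest 10 mm up), 27 mm high; this point is on its axis 12.5 mm above its underside. May be absent (None).
- mushroom_4_mid (a point): white button mushroom, stem trimmed short, standing on its flat stem end, 41 mm across (widest 10 mm up), 27 mm high; this point is on its axis 12.5 mm above its underside. May be absent (None).
- pepper: pepper jar with a green cap, 41 mm across, 97 mm high, a bystander; origin at its underside.
- paprika: spice jar with a black cap, 39 mm across, 93 mm high, a bystander; origin at its underside.
- teaspoon: steel teaspoon lying beside the mushrooms, 132 x 28 x 11 mm, a bystander; origin under its middle, x along it.
- oil: vinegar bottle with a cork, 45 mm across, 181 mm high, a bystander; origin at its underside.
- jar: amber honey jar, 55 mm across, 81 mm high, a bystander; origin at its underside.
Mind the look-alikes: they are no part of the job. What is shaped like the part that bears mushroom_2_mid but black is not meant.

How it is judged:
On the way, in this order (a step that is already met when the one before it is completed fails the run):
1. the dial is back at the ring mark (off) (value of joint dial below 0.12 rad), for 0.2 s.
2. the bowl is locked tight on the base, dial off (value of joint dial below 0.12 rad and x of bowl_grip in the frame of processor between -0.007 and 0.007 m and y of bowl_grip in the frame of processor below -0.08 m and horizontal distance between bowl_centre and seat below 0.006 m and z of bowl_centre in the frame of processor below 0.093 m and angle between bowl_centre's own z axis and vertical below 0.04 rad and contact force between bowl and collar above 15 N), for 0.2 s.
3. all mushrooms are in the locked bowl and the lid lies on it, dial still off (all of step 2 and horizontal distance between each of mushroom_0_mid, mushroom_1_mid, mushroom_2_mid, mushroom_3_mid, mushroom_4_mid and bowl_centre below 0.052 m and z of mushroom_0_mid in the frame of bowl_centre between -0.03 and 0.03 m and z of mushroom_1_mid in the frame of bowl_centre between -0.03 and 0.03 m and z of mushroom_2_mid in the frame of bowl_centre between -0.03 and 0.03 m and z of mushroom_3_mid in the frame of bowl_centre between -0.03 and 0.03 m and z of mushroom_4_mid in the frame of bowl_centre between -0.03 and 0.03 m and horizontal distance between lid_grip and bowl_centre below 0.006 m and z of lid_grip in the frame of bowl_centre between 0.063 and 0.071 m and angle between lid_grip's own z axis and vertical below 0.06 rad), for 0.2 s.
At the end, for the whole second after the job is handed in: Dial at two dots (0.12 rad); bowl level on the base within 6 mm, handle within 7 mm of the lock mark, pressed under the hooks with over 15 N; every mushroom inside; lid flat on the bowl, centred within 6 mm; bowl and lid at rest (value of joint dial between 0.88 and 1.12 rad and x of bowl_grip in the frame of processor between -0.007 and 0.007 m and y of bowl_grip in the frame of processor below -0.08 m and horizontal distance between bowl_centre and seat below 0.006 m and z of bowl_centre in the frame of processor below 0.093 m and angle between bowl_centre's own z axis and vertical below 0.04 rad and contact force between bowl and collar above 15 N and horizontal distance between each of mushroom_0_mid, mushroom_1_mid, mushroom_2_mid, mushroom_3_mid, mushroom_4_mid and bowl_centre below 0.052 m and z of mushroom_0_mid in the frame of bowl_centre between -0.03 and 0.03 m and z of mushroom_1_mid in the frame of bowl_centre between -0.03 and 0.03 m and z of mushroom_2_mid in the frame of bowl_centre between -0.03 and 0.03 m and z of mushroom_3_mid in the frame of bowl_centre between -0.03 and 0.03 m and z of mushroom_4_mid in the frame of bowl_centre between -0.03 and 0.03 m and horizontal distance between lid_grip and bowl_centre below 0.006 m and z of lid_grip in the frame of bowl_centre between 0.063 and 0.071 m and angle between lid_grip's own z axis and vertical below 0.06 rad and linear speed of each of bowl, lid below 0.02 m/s); the robot touches nothing.
It fails at once if a bystander is moved by more than 3 cm or tipped (distance of any of pepper, paprika, oil, jar, teaspoon from where it was at the start of the episode above 0.03 m or angle between any of pepper, paprika, oil, jar's own z axis and vertical above 0.5 rad).
Of mushroom_0, mushroom_1, mushroom_2, mushroom_3, mushroom_4 only 3 to 5 are there at a start; the rules pass over those that are not, and their reading is None.
At some moment in a run one of mushroom_0, mushroom_1, mushroom_2, mushroom_3, mushroom_4, lid may be knocked a few centimetres aside while the robot is not near it.
It also fails if it takes over 210 s, if anything falls off the work surface, if the arm or the gripper's body presses on something with over 40 N, if the wrist force passes 120 N, or if a joint passes its speed limit or range.

### The arm

A 6-joint arm with a two-finger parallel gripper is mounted at the origin on a cart in front of the work surface, level with it; the furniture and walls round the work are solid. World frame = base frame: x ahead of the robot, y to its left, z up, the work surface at z = 0. Lengths are in m, angles in rad, forces in N, time in s.
With the tool pointing down it reaches from about 0.275 to 0.85 m from the base axis. Payload 5.2 kg.
Tool frame: the origin (TCP) lies at the centre of the arm's flange, where the gripper is bolted on; the fingertips stand 173 mm ahead of it and the grasp point (between the pads) lies 155 mm ahead of it; z points along the fingers, y is the direction in which the jaws open and shut (so a half turn about z gives the same grasp; the last joint's range is limited). The gripper opens to 85 mm and grips with 20 to 120 N. Pads are 22 mm wide; open, the fingers measure 114 mm over their backs; the gripper's body (76 mm by 85 mm) begins 54 mm behind the grasp point. The pads swing forward as they close: fully open they stand 13 mm farther back than shut.
Start: joints at [-1.521, 0.259, 1.535, -0, 1.348, -0.203], TCP at [0.138, -0.533, 0.405] pointing down, gripper open.
Joint ranges: [-3.14, 3.14], [-0.91, 2.08], [0.19, 2.58], [-1.22, 4.36], [0.22, 2.71], [-3.12, 3.12]. Speed limits (rad/s): [2.57, 2.57, 3.14, 3.14, 3.14, 3.14].

### API

Orientations are given as [roll, pitch, yaw] about the fixed x, y, z axes, in that order (R = Rz(yaw) Ry(pitch) Rx(roll)).
In Python, from workcell import manip, grab_frame, camera_params gives the robot as it stands. Calls block until the motion is done:
- manip.reach(position, orientation): joint-space move of the TCP to a pose.
- manip.line_to(position, max_speed=0.15, rotation=None, guard=None): straight line of the TCP; rotation=None keeps the orientation; max_speed is the mean speed in m/s. With guard (N) it stops when the force on the tool has changed by that much, and returns True; else False.
- manip.move_joints(angles): joint-space move.
- manip.set_gripper(opening, squeeze=None): finger opening in m; squeeze is the grip in N (None keeps the last); returns when the fingers have stopped.
- manip.hold(seconds).
- manip.solve_ik(position, orientation): joint angles nearest the present ones, or None.
- grab_frame(name): name is "scene" or "top" or "wrist"; returns the picture (480x640x3 uint8, red, green, blue); there is no depth.
- camera_params(name): a dict with "fx", "fy", "cx", "cy" (pixels), "eye" and "rotation" of the camera in the world; the wrist camera has in their place "tool_from_camera" (4x4, takes a point from camera to tool coordinates, whose origin is the TCP and whose axes are the flange's). Camera axes: x right, y down, z forward; pixel columns grow to the right and rows downward; lengths in m; the calibration is good to about 2 mm. The wrist camera is an equidistant fisheye: a pixel r from the principal point sees the ray r / f radians off the axis. A picture is of the moment at which its call begins: read the wrist's pose just before it. camera_params takes no time and is no camera call.
A pose or a line that the arm cannot do raises manip.MotionError and nothing moves.
- manip.close_job(): hands the job in, once; it reports no verdict.
Readings, each from a call of its own:
- manip.get_time(): time.
- manip.get_joint_positions(): joint angles.
- manip.get_dq(): joint speeds.
- manip.get_joint_torque(): joint torques, N m.
- manip.get_ee_pos(): TCP position.
- manip.get_orientation(): TCP orientation.
- manip.get_contact_force(): force on the tool from outside, world axes, zero at the start.
- manip.get_wrist_torque(): the same for the moment, N m.
- manip.get_width(): finger opening in m.
Only numpy, scipy, OpenCV 4.12 (cv2) and the standard library are available. Lean on these libraries where they do the work, as an engineer would, in place of code of your own. Each camera call takes 0.05 s, during which the arm holds its last target.

## Working session

There is one attempt and no reset: what is moved stays moved. The work goes in short steps, each a Python script; the robot and the scene stay as the last script left them, time stands still between calls to the robot, and variables do not carry over. Pictures are saved under pics/ and viewed, and the job is handed in when it is done.

```bash
ls; mkdir -p pics; python3 - <<'E'
from workcell import manip, grab_frame, camera_params
import cv2
for n in ("scene","top","wrist"):
    f=grab_frame(n); cv2.imwrite(f"pics/{n}0.png",f[:,:,::-1])
    print(n,camera_params(n))
print(manip.get_time(),manip.get_ee_pos(),manip.get_orientation(),manip.get_width())
E
```

```text
pics
scene {'fx': 607.9437876550409, 'fy': 607.9437876550409, 'cx': 327.8989907752563, 'cy': 246.44584030551147, 'eye': array([-0.18825561, -0.47575902,  0.69040741]), 'rotation': array([-2.14919270e+00,  2.08401699e-03, -9.95709214e-01])}
top {'fx': 467.02571256611037, 'fy': 467.02571256611037, 'cx': 322.9297911509974, 'cy': 240.49396421520606, 'eye': array([0.49202494, 0.03768717, 0.92189424]), 'rotation': array([-2.99773703e+00, -1.04399114e-04, -1.56523680e+00])}
wrist {'fx': 371.64829954431775, 'fy': 371.64829954431775, 'cx': 319.1589186301626, 'cy': 235.46551174402015, 'tool_from_camera': array([[ 5.63590555e-05, -9.57163677e-01, -2.89547392e-01,
         7.49735252e-02],
       [ 9.99999946e-01, -3.95318735e-05,  3.25326799e-04,
        -8.34182377e-05],
       [-3.22837346e-04, -2.89547394e-01,  9.57163624e-01,
         3.12247428e-02],
       [ 0.00000000e+00,  0.00000000e+00,  0.00000000e+00,
         1.00000000e+00]])}
0.15 [ 0.13758956 -0.53235248  0.40403299] [-3.14012232e+00 -3.14423756e-04  2.52819723e-01] 0.08552947841195756
```

View pics/top0.png

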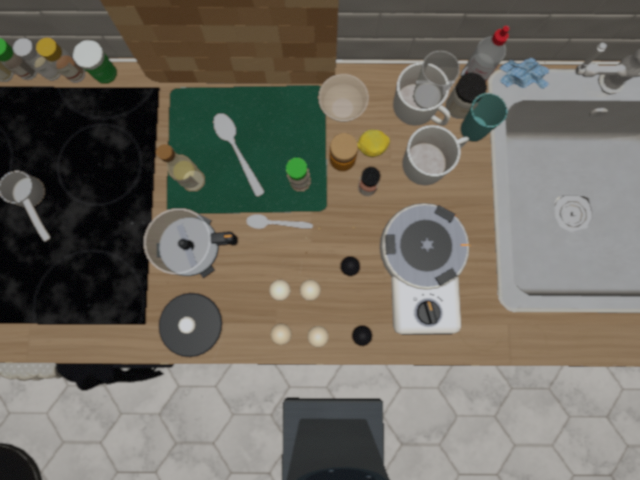

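View pics/scene0.png

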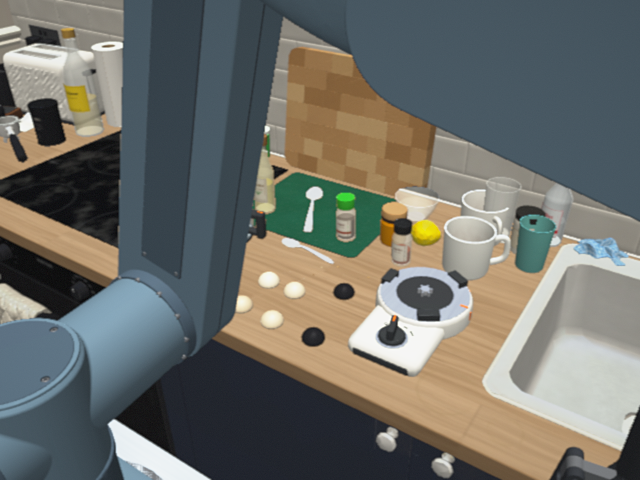

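View pics/wrist0.png

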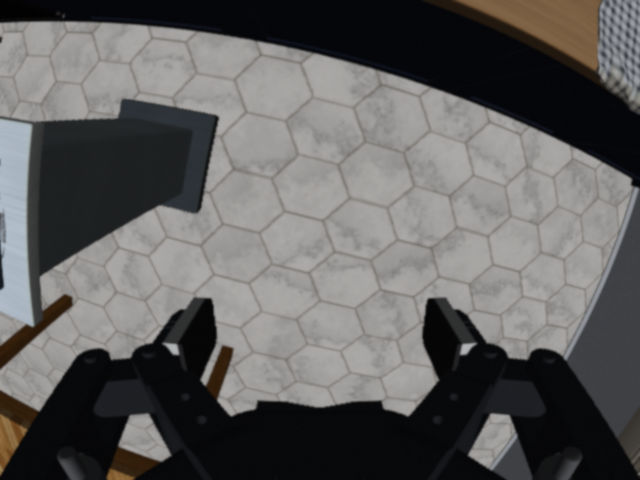

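The top view shows the motor base at (425,245) with its dial at (429,311). The clear bowl is at (182,243) with its handle at (225,238), and the lid is at (190,325). White mushrooms are at (280,291), (311,290), (281,335) and (318,337). The black look-alikes at (350,266) and (362,335) are not meant. I'll enlarge and measure.

```bash
cat > h.py <<'E'
from workcell import manip, grab_frame, camera_params
import numpy as np, cv2
from scipy.spatial.transform import Rotation as R
def cam(name, tp=None, to=None):
    p=camera_params(name)
    if name!="wrist":
        return p,R.from_euler('xyz',p['rotation']).as_matrix(),np.array(p['eye'])
    tp=manip.get_ee_pos() if tp is None else tp; to=manip.get_orientation() if to is None else to
    T=p['tool_from_camera']; Rt=R.from_euler('xyz',to).as_matrix()
    return p,Rt@T[:3,:3],np.array(tp)+Rt@T[:3,3]
def pix2pl(name,u,v,z,tp=None,to=None):
    p,Rc,e=cam(name,tp,to)
    a=(u-p['cx'])/p['fx'];b=(v-p['cy'])/p['fy']
    if name=="wrist":
        r=np.hypot(a,b);d=np.array([np.sin(r)*a/r if r>0 else 0,np.sin(r)*b/r if r>0 else 0,np.cos(r)])
    else: d=np.array([a,b,1.])
    d=Rc@d; return e+d*(z-e[2])/d[2]
def proj(name,P,tp=None,to=None):
    p,Rc,e=cam(name,tp,to); c=Rc.T@(np.array(P)-e)
    if name=="wrist":
        s=np.hypot(c[0],c[1]); r=np.arctan2(s,c[2])
        return np.array([p['cx']+p['fx']*r*c[0]/s,p['cy']+p['fy']*r*c[1]/s])
    return np.array([p['cx']+p['fx']*c[0]/c[2],p['cy']+p['fy']*c[1]/c[2]])
def snap(name,f,box=None,k=1):
    tp,to=manip.get_ee_pos(),manip.get_orientation()
    im=np.ascontiguousarray(grab_frame(name)[:,:,::-1])
    cv2.imwrite(f"pics/{f}_raw.png",im)
    if box: im=im[box[1]:box[3],box[0]:box[2]]
    im=cv2.resize(im,None,fx=k,fy=k,interpolation=cv2.INTER_CUBIC); cv2.imwrite(f"pics/{f}.png",im)
    return tp,to,im
GP=0.155
def down(x,y,zg,yaw):  # TCP pose for grasp point
    return [x,y,zg+GP],[np.pi,0,yaw]
E
python3 - <<'E'
from h import *
im=cv2.imread("pics/top0.png")
def crop(b,k,f): cv2.imwrite(f"pics/{f}.png",cv2.resize(im[b[1]:b[3],b[0]:b[2]],None,fx=k,fy=k,interpolation=cv2.INTER_CUBIC))
crop((370,190,480,345),4,'c1'); crop((130,190,380,370),3.2,'c2')
for n,u,v,z in [('seat',425,245,.045),('dial',429,311,.068),('bowl',182,243,.045),('hand',230,238,.088),('lid',187,325,.04),('m',280,291,.02),('m',311,290,.02),('m',281,335,.02),('m',318,337,.02)]:
    print(n,pix2pl('top',u,v,z).round(3))
E
```

```text
seat [ 0.611 -0.155  0.045]
dial [ 0.488 -0.154  0.068]
bowl [0.613 0.305 0.045]
hand [0.616 0.206 0.088]
lid [0.46 0.29 0.04]
m [0.524 0.12  0.02 ]
m [0.526 0.061 0.02 ]
m [0.441 0.117 0.02 ]
m [0.438 0.047 0.02 ]
```

View pics/c1.png

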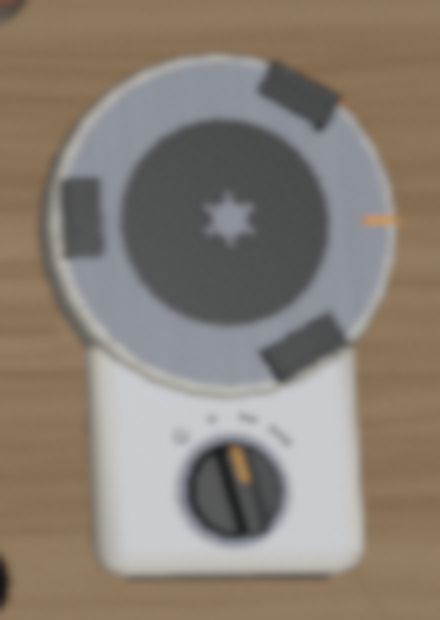

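View pics/c2.png

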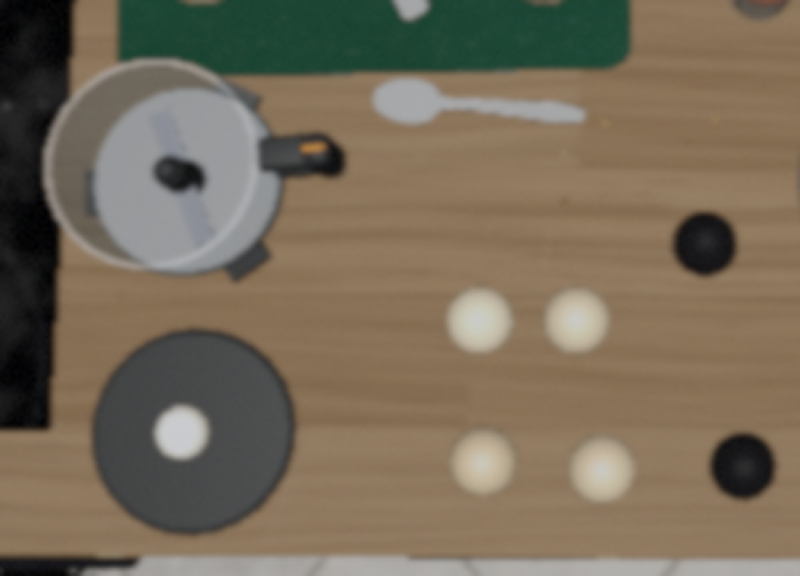

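```bash
python3 - <<'E'
from h import *
manip.reach([0.53,-0.155,0.40],[np.pi,0,0])
print(manip.get_time()); tp,to,_=snap('wrist','w1'); print(tp,to)
for P in [(0.488,-.155,.068),(0.614,-.155,.045)]: print(proj('wrist',P,tp,to))
manip.reach([0.50,0.22,0.40],[np.pi,0,0])
print(manip.get_time()); tp,to,_=snap('wrist','w2'); print(tp,to,manip.get_contact_force())
E
```

```text
2.1167
[ 0.5298284  -0.15580831  0.39999259] [ 3.14124361e+00  5.68340722e-05 -9.33886665e-04]
[318.47431095 263.90071195]
[318.32682597 115.67428074]
3.5667
[0.50049984 0.21907881 0.39999296] [ 3.14108744e+00 -2.62272213e-04 -1.05034121e-03] [0.03314109 0.06569957 0.34883358]
```

View pics/w1.png

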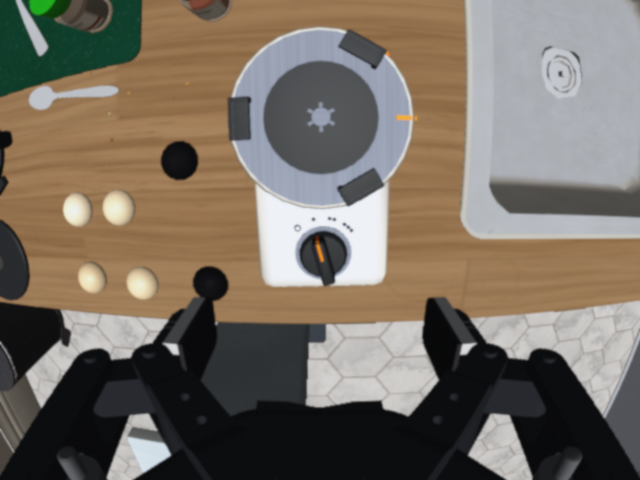

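View pics/w2.png

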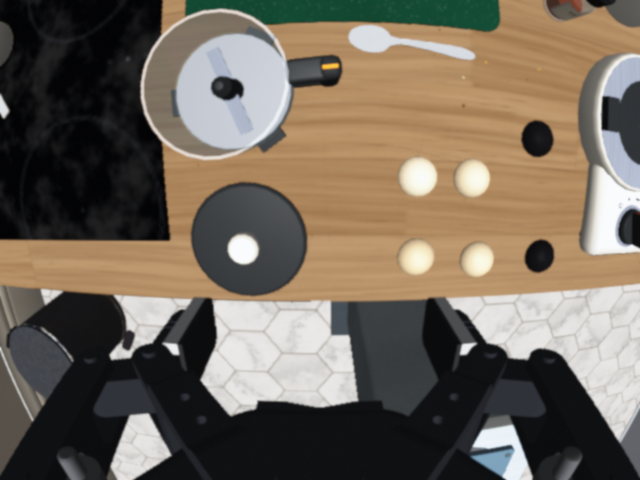

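```bash
python3 - <<'E'
from h import *
a=cv2.imread("pics/w1_raw.png");b=cv2.imread("pics/w2_raw.png")
def crop(im,b,k,f): cv2.imwrite(f"pics/{f}.png",cv2.resize(im[b[1]:b[3],b[0]:b[2]],None,fx=k,fy=k,interpolation=cv2.INTER_CUBIC))
crop(a,(225,20,425,295),2.1,'c3');crop(a,(280,200,370,295),6,'c4');crop(b,(130,0,370,310),1.9,'c5')
crop(b,(380,140,510,290),4,'c6')
E
```

```text
(no output)
```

View pics/c3.png

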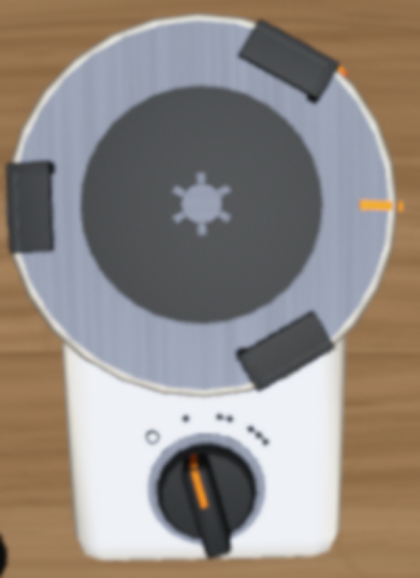

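View pics/c4.png

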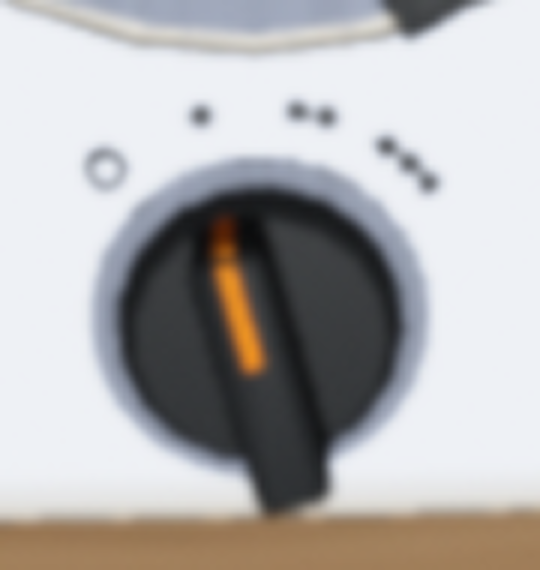

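View pics/c5.png

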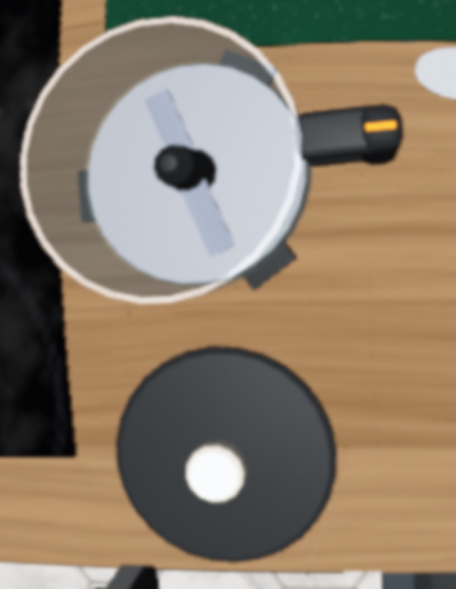

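View pics/c6.png

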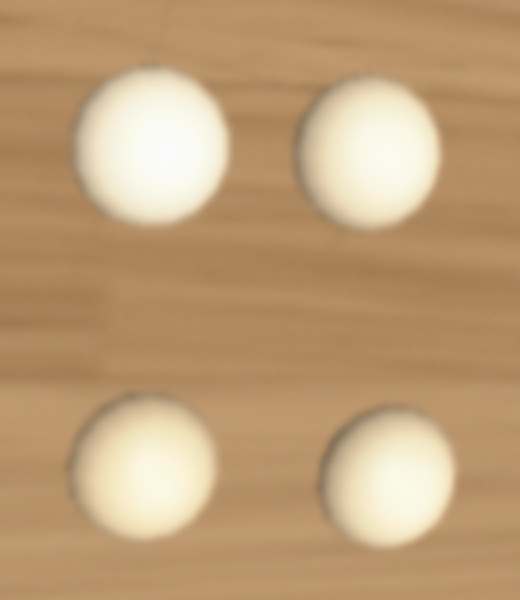

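```bash
python3 - <<'E'
from h import *
tp=[ 0.5298284,-0.15580831,0.39999259];to=[ 3.14124361e+00,5.68340722e-05,-9.33886665e-04]
def P(u,v,z,n='wrist'): return pix2pl(n,u,v,z,tp,to)[:2]
c=P(320.7,117.1,.046); m1=P(403.6,117.6,.045); d=P(323.7,252.5,.038)
print('centre',c,'mark',m1,'dial',d,'yawdial',np.arctan2(-(c-d)[1],-(c-d)[0])+np.pi, 'dist',np.linalg.norm(c-d), 'markyaw',np.arctan2(*(m1-c)[::-1])+np.pi/2)
# top cam
ct=P(370+228/4,190+219/4,.046,'top'); dt=P(370+235/4,190+491/4,.040,'top'); mt=P(370+383/4,190+220/4,.045,'top')
print('top',ct,dt,mt,np.arctan2(*(ct-dt)[::-1]),np.arctan2(*(mt-ct)[::-1])+np.pi/2)
# dial pointer
a=P(280+255/6,200+370/6,.068);b=P(280+225/6,200+262/6,.068);print('ptr',np.arctan2(*(b-a)[::-1]))
# drum edge fit: deck rim points radius 83
im=cv2.imread('pics/w1_raw.png')
tp=[0.50049984,0.21907881,0.39999296];to=[3.14108744e+00,-2.62272213e-04,-1.05034121e-03]
q=lambda x,y:(130+x/1.9,y/1.9)
# bowl: rim ellipse points in c5
rim=[(23,165),(60,60),(160,19),(255,65),(45,240),(150,300),(220,290)]
pts=np.array([P(*q(*r),.090) for r in rim])
A=np.c_[2*pts,np.ones(len(pts))];s=np.linalg.lstsq(A,(pts**2).sum(1),rcond=None)[0];print('rim',s[:2],np.sqrt(s[2]+s[:2]@s[:2]))
ht=P(*q(382,127),.088);print('handle mark',ht, 'hub',P(*q(178,163),.066))
lp=np.array([P(*q(*r),.012) for r in [(118,450),(160,370),(222,347),(310,388),(335,455),(290,540),(230,560),(150,525)]])
A=np.c_[2*lp,np.ones(len(lp))];s=np.linalg.lstsq(A,(lp**2).sum(1),rcond=None)[0];print('lid',s[:2],np.sqrt(s[2]+s[:2]@s[:2]),'knob',P(*q(215,474),.040))
for x,y in [(152,146),(370,153),(145,468),(390,477)]: print('mush',P(380+x/4,140+y/4,.013))
E
```

```text
centre [ 0.61273079 -0.15702699] mark [ 0.61402412 -0.22928463] dial [ 0.48789024 -0.1598888 ] yawdial 0.022919688205773614 dist 0.12487335044709966 markyaw 0.017896911285029127
top [ 0.61186134 -0.15870374] [ 0.48461923 -0.15993594] [ 0.61192931 -0.23233264] 0.009683573252986152 0.0009232557255109963
ptr 0.25581589863179593
rim [0.61153994 0.3022179 ] 0.058504064177610664
handle mark [0.62085809 0.21029902] hub [0.61142546 0.29688391]
lid [0.46150243 0.29198724] 0.05988375146298169 knob [0.46228305 0.29132331]
mush [0.52846652 0.12182159]
mush [0.52868817 0.06279468]
mush [0.44433119 0.11791666]
mush [0.44064995 0.04669808]
```

```bash
cat >> h.py <<'E'
C=np.array([0.6125,-0.158]); D=np.array([0.4865,-0.1595]); BY=0.01
def st(s=''): print(s,round(manip.get_time(),1),np.round(manip.get_ee_pos(),4),np.round(manip.get_orientation()[2],3),'F',np.round(manip.get_contact_force(),1),'w',round(manip.get_width(),4))
E
python3 - <<'E'
from h import *
y=0.26
manip.set_gripper(0.035,20)
manip.reach(*down(*D,0.15,y)); 
print(manip.line_to(down(*D,0.068,y)[0],0.1,guard=8)); st('dn')
manip.set_gripper(0.0,25); st('grip')
for a in np.linspace(y,y+0.52,5)[1:]:
    manip.line_to(down(*D,0.068,a)[0],0.05,rotation=[np.pi,0,a]); st(); print(manip.get_wrist_torque())
manip.set_gripper(0.035); st()
manip.line_to(down(*D,0.20,y)[0],0.25)
manip.line_to([0.52,-.157,.40],0.4,rotation=[np.pi,0,0])
print(snap('wrist','w3',(225,20,425,295),2.1)[:2]);st()
E
```

```text
False
dn 6.6 [ 0.4868 -0.1596  0.2235] 0.26 F [-0.7 -0.1  0.3] w 0.0355
grip 6.9 [ 0.4867 -0.1593  0.2238] 0.26 F [-1.4  3.   4.9] w 0.0114
 7.2 [ 0.4866 -0.1592  0.2238] 0.39 F [-0.2  4.3  6.8] w 0.0114
[ 0.61059042  0.03418313 -0.19164376]
 7.5 [ 0.4866 -0.1591  0.2238] 0.52 F [-0.   5.2  6.2] w 0.011
[ 0.6916429   0.07827541 -0.013969  ]
 7.8 [ 0.4866 -0.159   0.2238] 0.651 F [-0.2  3.7  7.1] w 0.0113
[0.68367208 0.15982977 0.16170216]
 8.0 [ 0.4865 -0.1589  0.2238] 0.78 F [-0.7  5.1  7. ] w 0.0111
[ 0.79294655  0.15617534 -0.01207924]
 8.4 [ 0.4865 -0.1597  0.2229] 0.78 F [-0.  -0.5 -0.4] w 0.0352
(array([ 0.51972522, -0.1569296 ,  0.39835633]), array([-3.14018656e+00,  2.76150848e-03,  1.30882376e-03]))
 10.1 [ 0.5197 -0.1569  0.3986] 0.001 F [-0.4 -0.5 -0.3] w 0.035
```

View pics/w3.png

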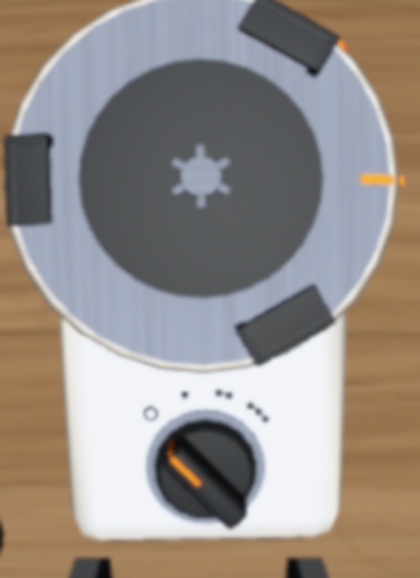

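```bash
python3 - <<'E'
from h import *
# refine deck centre from dark disc + rim in w1,w3
def fit(pts):
    A=np.c_[2*pts,np.ones(len(pts))];s=np.linalg.lstsq(A,(pts**2).sum(1),rcond=None)[0];return s[:2].round(4),np.sqrt(s[2]+s[:2]@s[:2]).round(4)
for f,name,tp,to,cen,z in [('w1_raw','wrist',[0.5298284,-0.15580831,0.39999259],[3.14124361,5.68e-05,-9.34e-04],(320,117),.0455),
  ('w3_raw','wrist',[0.51972522,-0.1569296,0.39835633],[-3.14018656,2.76e-3,1.309e-3],(320,104),.0455),('top0','top',None,None,(427,245),.0455)]:
    im=cv2.imread(f'pics/{f}.png'); g=cv2.GaussianBlur(cv2.cvtColor(im,cv2.COLOR_BGR2GRAY),(3,3),0)
    m=(g<115).astype(np.uint8)
    n,l,s,c=cv2.connectedComponentsWithStats(m)
    # component near centre, excluding hub
    best=max([i for i in range(1,n) if np.hypot(*(c[i]-cen))<12],key=lambda i:s[i,4])
    ct=max(cv2.findContours((l==best).astype(np.uint8),cv2.RETR_EXTERNAL,cv2.CHAIN_APPROX_NONE)[0],key=len)[:,0]
    print(f,s[best],fit(np.array([pix2pl(name,u,v,z,tp,to)[:2] for u,v in ct])))
y=1.67
manip.reach([0.615,0.17,0.40],[np.pi,0,y]); tp,to,_=snap('wrist','w4'); print(tp,to,manip.get_joint_positions())
E
```

```text
w1_raw [ 264   61  114  113 9694] (array([ 0.613 , -0.1568]), np.float64(0.049))
w3_raw [ 263   49  115  112 9715] (array([ 0.613 , -0.1568]), np.float64(0.0488))
top0 [ 400  220   52   51 2047] (array([ 0.6117, -0.1564]), np.float64(0.0485))
[0.61504319 0.16914633 0.39991167] [-3.14137560e+00  5.98433943e-04  1.66818756e+00] [ 9.33339524e-02  4.19828116e-01  1.31486340e+00 -5.42130621e-04
  1.40696894e+00 -3.41158887e-03]
```

View pics/w4.png

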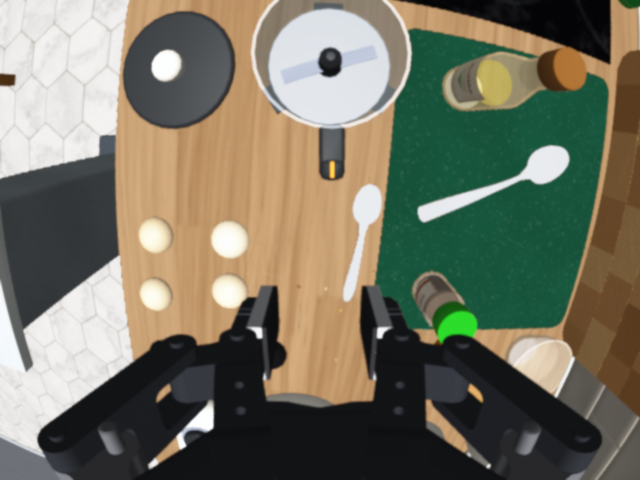

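```bash
sed -i 's/^C=.*/C=np.array([0.6127,-0.1567]); D=np.array([0.4865,-0.1588]); BY=0.012/' h.py; python3 - <<'E'
from h import *
tp=[0.61504319,0.16914633,0.39991167];to=[-3.14137560e+00,5.98433943e-04,1.66818756e+00]
im=cv2.imread('pics/w4_raw.png');cv2.imwrite('pics/c7.png',cv2.resize(im[0:200,240:425],None,fx=3,fy=3,interpolation=cv2.INTER_CUBIC))
P=lambda u,v,z:pix2pl('wrist',u,v,z,tp,to)[:2]
h=P(332,169,.088);c=P(330,58,.066);print(h,c,np.linalg.norm(h-c),np.arctan2(*(h-c)[::-1])+np.pi/2)
# predicted with bowl pose
E
```

```text
[0.62181425 0.21138301] [0.6121475  0.29946727] 0.08861311287393758 0.10930686501484077
```

View pics/c7.png

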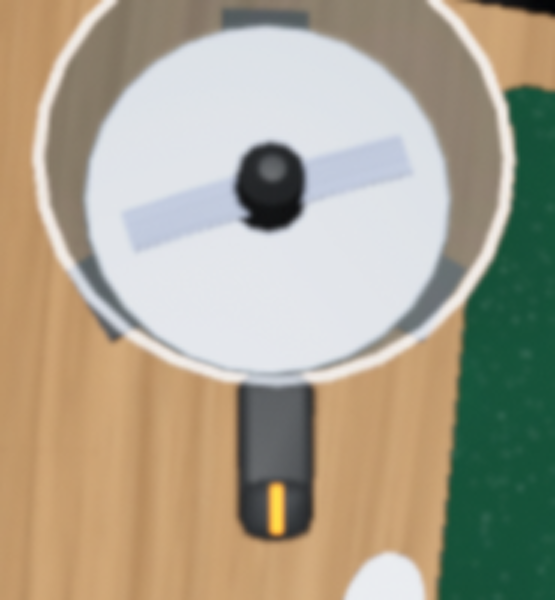

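```bash
cat >> h.py <<'E'
def bowlpts(c,zb,yaw,dz=.09,r=.0585,n=60):
    a=np.linspace(0,2*np.pi,n); return [(c[0]+r*np.cos(t),c[1]+r*np.sin(t),zb+dz) for t in a]
def overlay(name,f,circs,tp,to,out,box=None,k=1):
    im=cv2.imread(f'pics/{f}_raw.png'); 
    S=4 if box is None else k
    for pts,col in circs:
        for P in pts:
            u=proj(name,P,tp,to)
            if 0<=u[0]<640 and 0<=u[1]<480: cv2.circle(im,(int(round(u[0])),int(round(u[1]))),0,col,-1)
    if box: im=im[box[1]:box[3],box[0]:box[2]]
    cv2.imwrite(f'pics/{out}.png',cv2.resize(im,None,fx=k,fy=k,interpolation=cv2.INTER_NEAREST))
E
python3 - <<'E'
from h import *
H=(0.6215,0.2112); y=1.676
manip.set_gripper(0.05,90)
manip.reach(*down(*H,0.15,y)); st()
print(manip.line_to(down(*H,0.072,y)[0],0.12,guard=8)); st('dn')
manip.set_gripper(0.0,90); st('grip')
manip.line_to(down(*H,0.10,y)[0],0.08); manip.hold(0.3); st('lift'); print(manip.get_wrist_torque())
tp,to,_=snap('wrist','w5')
hp=np.array(tp)[:2]; yb=to[2]-np.pi/2; c=hp+.091*np.array([-np.sin(yb),np.cos(yb)]); zb=tp[2]-GP-.072
overlay('wrist','w5',[(bowlpts(c,zb,yb),(0,0,255)),(bowlpts(c,zb,yb,0,.0575),(0,255,0))],tp,to,'w5o')
snap('scene','s5')
E
```

```text
12.2 [0.6217 0.2112 0.3051] 1.677 F [0.2 0.  0.1] w 0.0498
False
dn 13.0 [0.6221 0.2111 0.2282] 1.676 F [-0.2  0.6  0.7] w 0.0502
grip 13.4 [0.6217 0.2113 0.2282] 1.676 F [-1.3 -0.4  6. ] w 0.0186
lift 14.2 [0.6213 0.2112 0.2544] 1.676 F [-0.3 -0.2 -2. ] w 0.0189
[-0.18156217 -0.02338009  0.04257238]
```

View pics/w5o.png

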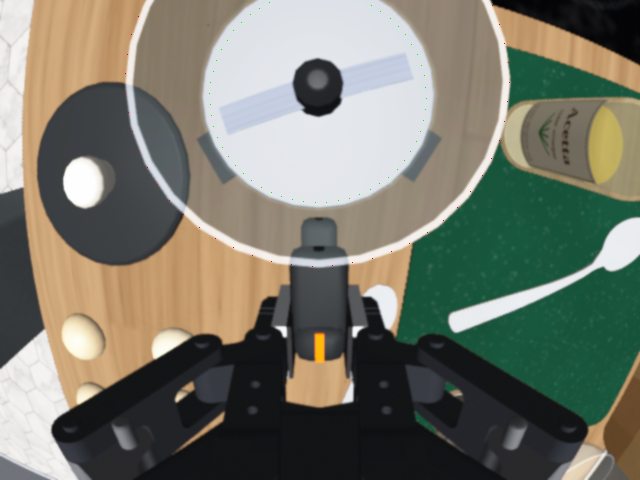

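View pics/s5.png

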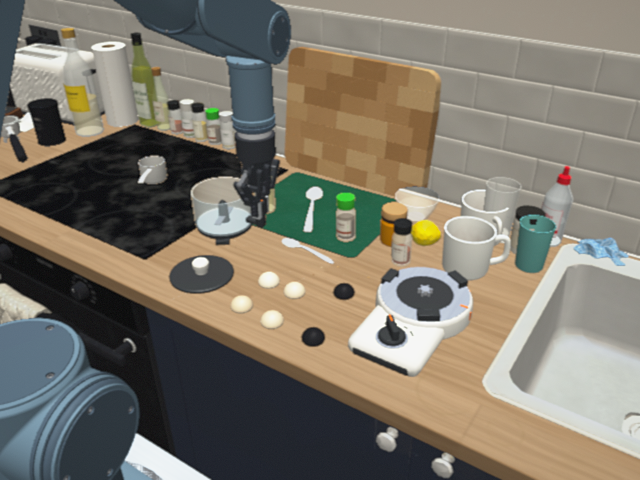

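```bash
python3 - <<'E'
from h import *
for u,v,z in [(430,183,0),(430,183,.09),(432,150,.09),(370,190,0),(372,177,.093),(455,138,.09)]: print(pix2pl('top',u,v,z).round(3))
tb=BY+0.75
H=C+.091*np.array([np.sin(tb),-np.cos(tb)]); print(H)
st()
e=manip.get_ee_pos()
manip.line_to([e[0],e[1],0.21+GP],0.2)
manip.line_to([0.60,0.03,0.21+GP],0.25,rotation=[np.pi,0,np.pi/2+.4])
manip.line_to([H[0],H[1],0.21+GP],0.25,rotation=[np.pi,0,tb+np.pi/2])
manip.line_to([H[0],H[1],0.155+GP],0.15); manip.hold(.3); st('above')
tp,to,_=snap('wrist','w6'); print(tp,to,manip.get_wrist_torque())
yb=to[2]-np.pi/2; c=np.array(tp)[:2]+.091*np.array([-np.sin(yb),np.cos(yb)]); zb=tp[2]-GP-.072
overlay('wrist','w6',[(bowlpts(c,zb,yb),(0,0,255)),(bowlpts(c,zb,yb,0,.0575),(0,255,0)),(bowlpts(C,.0455,0,0,.049),(255,0,255))],tp,to,'w6o')
snap('scene','s6')
E
```

```text
[ 0.745 -0.178  0.   ]
[ 0.72  -0.157  0.09 ]
[ 0.783 -0.163  0.09 ]
[ 0.729 -0.056  0.   ]
[ 0.73  -0.051  0.093]
[ 0.806 -0.206  0.09 ]
[ 0.67552365 -0.22253456]
 14.3 [0.6214 0.2112 0.2546] 1.676 F [ 0.3 -0.5 -2.7] w 0.0193
above 17.9 [ 0.6757 -0.2226  0.3113] 2.333 F [-0.   0.3 -2.3] w 0.0185
[ 0.67572598 -0.22263717  0.31127657] [3.14093733e+00 1.90027430e-03 2.33279022e+00] [-0.13180417 -0.15162878 -0.00411331]
```

View pics/w6o.png

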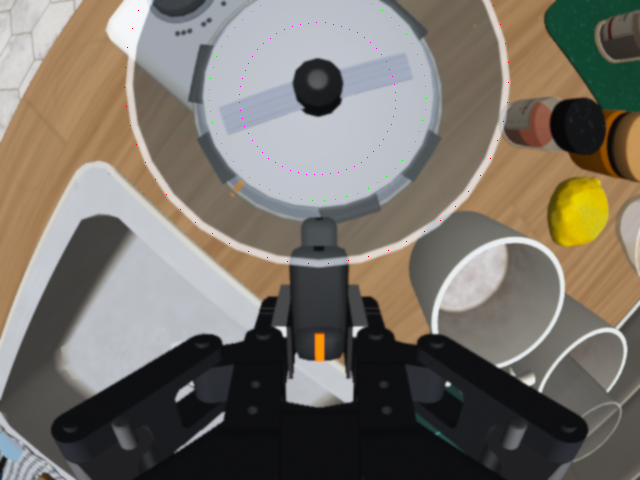

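View pics/s6.png

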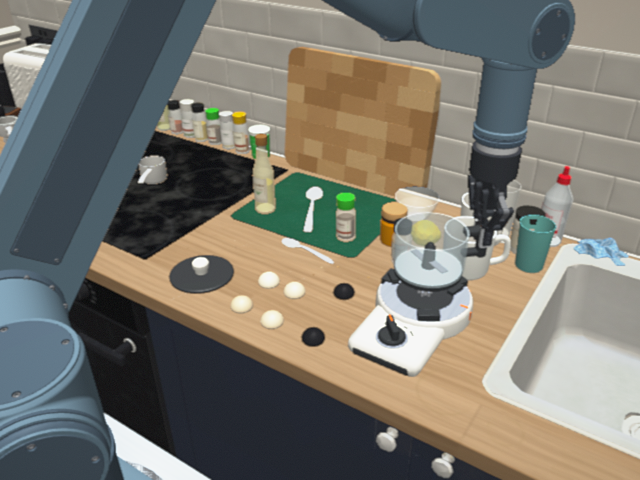

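```bash
python3 - <<'E'
from h import *
tb=BY+0.75
H=C+.091*np.array([np.sin(tb),-np.cos(tb)])
print(manip.line_to([H[0],H[1],0.122+GP],0.08,guard=8)); st()
print(manip.line_to([H[0],H[1],0.1155+GP],0.03,guard=8)); manip.hold(.2);st(); print(manip.get_wrist_torque())
snap('wrist','w7')
E
```

```text
False
 18.5 [ 0.6755 -0.2225  0.2762] 2.333 F [ 0.6 -0.1 -2.8] w 0.0188
True
 19.0 [ 0.676  -0.2227  0.2732] 2.333 F [-0.9  0.3  5.4] w 0.0188
[ 0.27907752  0.41357965 -0.06335812]
```

View pics/w7.png

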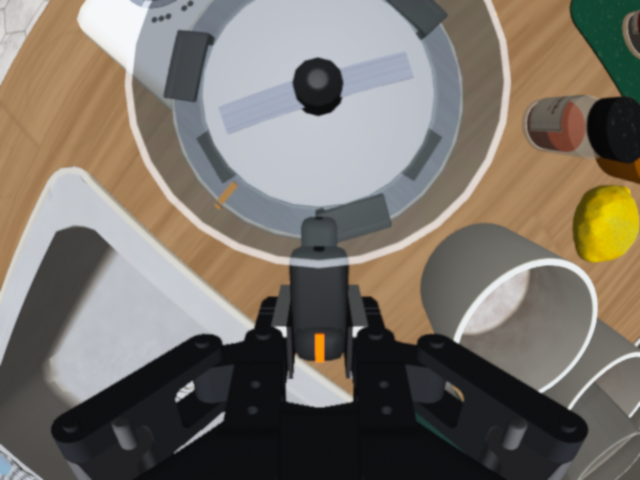

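```bash
python3 - <<'E'
from h import *
manip.set_gripper(0.03); manip.hold(.2); st('rel'); manip.set_gripper(0,60); st('regrip')
e=manip.get_ee_pos(); z=e[2]
tb0=BY+0.75
F0=np.array(manip.get_contact_force())
def go(tb,sp):
    H=C+.091*np.array([np.sin(tb),-np.cos(tb)])
    manip.line_to([H[0],H[1],z],sp,rotation=[np.pi,0,tb+np.pi/2])
    F=np.array(manip.get_contact_force()); t=np.array([-np.cos(tb),-np.sin(tb)]) # clockwise dir
    ee=np.array(manip.get_ee_pos()); r=ee[:2]-C; ang=np.arctan2(r[1],r[0])+np.pi/2
    ft=F[:2]@t; print(round(np.degrees(tb-BY),1),'act',round(np.degrees(ang-BY),1),'r',round(np.hypot(*r),4),'Ft',ft.round(1),'F',F.round(1)); return ft
for d in [36,28,20,16,13,10,8,6,4,2.5]:
    ft=go(BY+np.radians(d),.06)
    if ft<-25: break
print(manip.get_time(),manip.get_wrist_torque()); snap('wrist','w8')
E
```

```text
rel 19.5 [ 0.6756 -0.2226  0.2708] 2.333 F [ 0.7  1.2 -0.7] w 0.0298
regrip 19.7 [ 0.6756 -0.2226  0.271 ] 2.333 F [-1.   0.2  0. ] w 0.0192
36.0 act 35.9 r 0.0911 Ft 0.2 F [-0.4  0.2  0.4]
28.0 act 28.1 r 0.091 Ft 1.5 F [-1.7 -0.1 -0.2]
20.0 act 20.2 r 0.0909 Ft 0.1 F [ 0.1 -0.5 -0.1]
16.0 act 16.2 r 0.0909 Ft 0.5 F [-0.6  0.3  0.4]
13.0 act 13.2 r 0.0909 Ft -0.6 F [0.5 0.3 0.8]
10.0 act 10.1 r 0.0909 Ft -0.1 F [-0.   0.5  0.1]
8.0 act 8.0 r 0.0909 Ft 1.4 F [-1.5  0.6 -0.3]
6.0 act 6.0 r 0.0909 Ft 0.7 F [-0.8  0.6 -0. ]
4.0 act 3.9 r 0.091 Ft 2.2 F [-2.2 -0.1 -0.2]
2.5 act 2.5 r 0.091 Ft 1.3 F [-1.3 -0.4  0.4]
22.5417 [0.16239135 0.0143006  0.18862547]
```

View pics/w8.png

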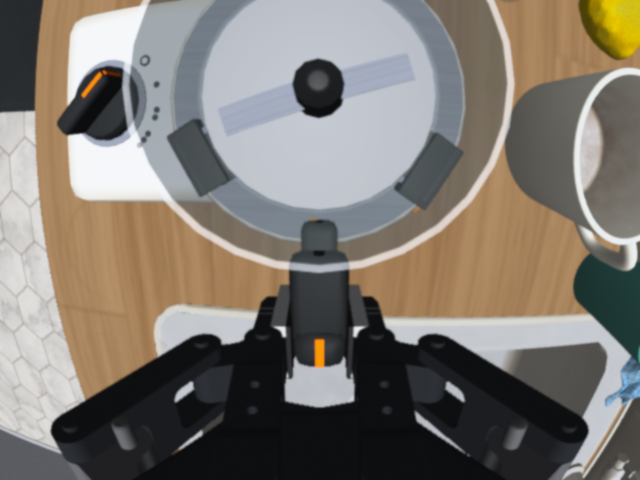

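```bash
cat > tw.py <<'E'
from h import *
def go(tb,sp,z):
    H=C+.091*np.array([np.sin(tb),-np.cos(tb)])
    manip.line_to([H[0],H[1],z],sp,rotation=[np.pi,0,tb+np.pi/2])
    F=np.array(manip.get_contact_force()); t=np.array([-np.cos(tb),-np.sin(tb)])
    ee=np.array(manip.get_ee_pos()); r=ee[:2]-C; ang=np.arctan2(r[1],r[0])+np.pi/2
    ft=F[:2]@t; print(round(np.degrees(tb-BY),1),'act',round(np.degrees(ang-BY),1),'r',round(np.hypot(*r),4),'z',ee[2].round(4),'Ft',ft.round(1),'F',F.round(1),'T',np.round(manip.get_wrist_torque(),2)); return ft
E
python3 - <<'E'
from tw import *
for d in [1.5,.8,0.,-.5,-1]:
    if go(BY+np.radians(d),.03,0.271)<-20: break
snap('scene','s8',(330,200,530,380),4)
E
```

```text
1.5 act 1.5 r 0.091 z 0.2709 Ft -0.0 F [ 0.   0.3 -1.4] T [ 0.1  -0.07  0.36]
0.8 act 0.8 r 0.091 z 0.2709 Ft -0.0 F [ 0.   0.4 -2.5] T [ 0.11 -0.13  0.33]
0.0 act -0.1 r 0.091 z 0.2709 Ft -0.7 F [ 0.7 -0.4 -2.7] T [ 0.06 -0.09  0.34]
-0.5 act -0.5 r 0.091 z 0.2709 Ft -1.0 F [ 1.   0.4 -2. ] T [ 0.02 -0.14  0.32]
-1.0 act -0.9 r 0.091 z 0.2709 Ft -2.1 F [ 2.1 -0.8 -4.2] T [ 0.07 -0.33  0.64]
```

View pics/s8.png

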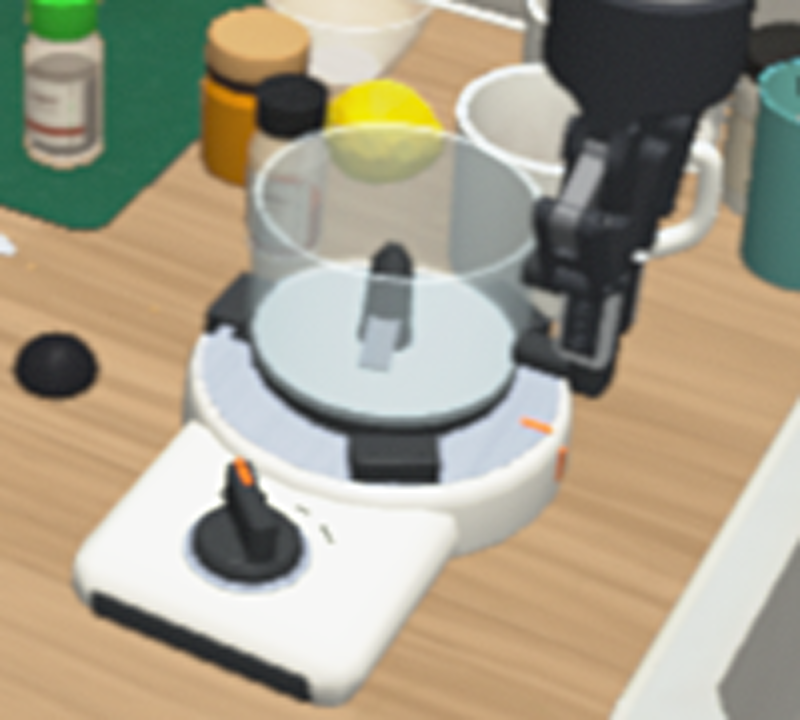

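```bash
python3 - <<'E'
from tw import *
go(BY+np.radians(-1.6),.03,0.271)
manip.hold(.3);st()
tp,to,_=snap('wrist','w9',(200,180,440,380),3)
manip.set_gripper(0.035); manip.hold(.2); st('open')
e=manip.get_ee_pos(); manip.line_to([e[0],e[1],.38],.25)
tp,to,_=snap('wrist','w10'); print(tp,to)
E
```

```text
-1.6 act -1.3 r 0.0908 z 0.271 Ft -6.0 F [ 6.   1.1 -4.9] T [ 0.09 -0.78  0.98]
 24.4 [ 0.6117 -0.2475  0.2709] 1.556 F [ 4.6  1.3 -4.9] w 0.0196
open 25.0 [ 0.6111 -0.2478  0.2712] 1.554 F [ 0.1 -0.  -0. ] w 0.035
[ 0.61100005 -0.24776764  0.38065613] [3.14070234e+00 5.87692766e-04 1.55478892e+00]
```

View pics/w9.png

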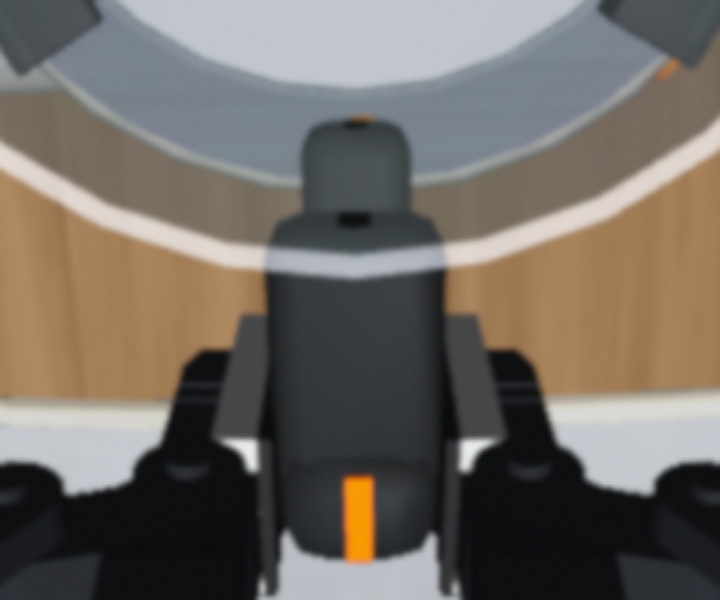

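View pics/w10.png

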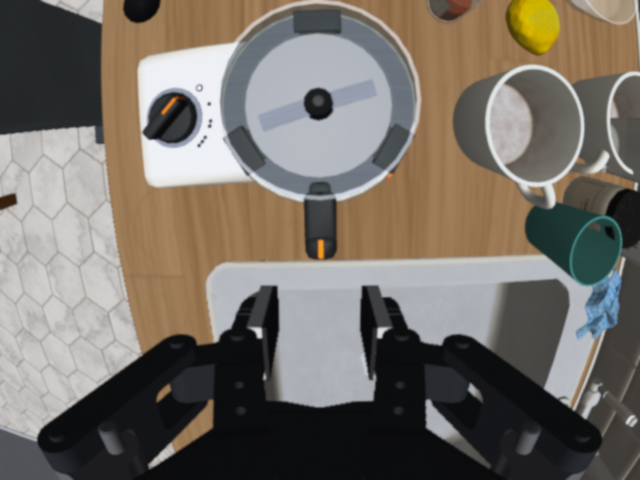

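```bash
cat > mu.py <<'E'
from h import *
def detect(out,z=.013):
    tp,to,im=snap('wrist',out)
    hsv=cv2.cvtColor(im,cv2.COLOR_BGR2HSV)
    m=((hsv[:,:,2]>165)&(hsv[:,:,1]<85)).astype(np.uint8); m=cv2.morphologyEx(m,cv2.MORPH_OPEN,np.ones((3,3)))
    n,l,s,c=cv2.connectedComponentsWithStats(m); r=[]
    for i in range(1,n):
        w,h,a=s[i,2:5]
        if 150<a<8000 and .6<w/h<1.6 and a>.65*w*h:
            # silhouette -> circle fit on plane
            P=pix2pl('wrist',*c[i],z,tp,to)
            if .36<P[0]<.62 and -.12<P[1]<.21: r.append((P[0].round(4),P[1].round(4),int(a),c[i].round(0).tolist()))
    return r
E
python3 - <<'E'
from mu import *
manip.set_gripper(0.06,30)
manip.reach([0.485,0.02,0.40],[np.pi,0,np.pi/2]); manip.hold(.2)
print(*detect('w11'),sep='\n'); st()
E
```

```text
(np.float64(0.5281), np.float64(0.1222), 1373, [363.0, 96.0])
(np.float64(0.4443), np.float64(0.1184), 1263, [274.0, 100.0])
(np.float64(0.5286), np.float64(0.0636), 1312, [363.0, 157.0])
(np.float64(0.4404), np.float64(0.0476), 1276, [271.0, 174.0])
 27.4 [0.4856 0.0191 0.3997] 1.569 F [ 0.7  0.6 -0.7] w 0.0598
```

View pics/w11.png

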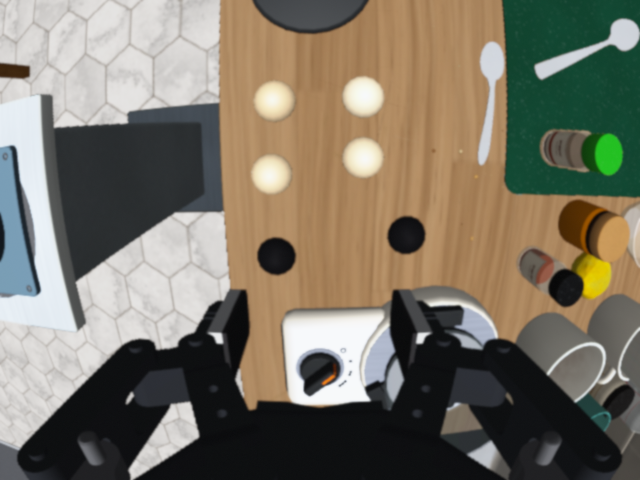

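The four white mushrooms are at (363,96), (274,100), (363,157) and (271,174), with the black ones at (407,235) and (276,256) left out. Nothing else there is white and mushroom-shaped, so I'll pick the first one.

```bash
cat >> mu.py <<'E'
def pick(x,y,zg=.017):
    manip.set_gripper(0.06,30)
    manip.reach(*down(x,y,0.09,np.pi/2))
    g=manip.line_to(down(x,y,zg,np.pi/2)[0],0.12,guard=8); st(f'dn {g}')
    manip.set_gripper(0.02,30); st('grip')
    e=manip.get_ee_pos(); manip.line_to([e[0],e[1],.22+GP],.25); st('lift')
def drop(phi,r=.029,ztip=.120):
    yaw=phi if -1.0<phi<2.4 else (phi+np.pi if phi<0 else phi-np.pi)
    p=C+r*np.array([np.cos(phi),np.sin(phi)])
    manip.reach([p[0],p[1],.22+GP],[np.pi,0,yaw])
    g=manip.line_to([p[0],p[1],ztip+.173],.15,guard=10); st(f'at bowl {g}')
    manip.set_gripper(0.054); manip.hold(.15)
    manip.line_to([p[0],p[1],.22+GP],.3); st('out')
E
python3 - <<'E'
from mu import *
pick(.5285,.0636)
snap('wrist','w12')
drop(np.pi/4)
manip.reach([0.5,-.10,.40],[np.pi,0,0]); print(snap('wrist','w13')[:2])
E
```

```text
dn False 29.1 [0.5291 0.0634 0.173 ] 1.571 F [-0.6  0.2  0. ] w 0.06
grip 29.4 [0.529  0.0636 0.1735] 1.571 F [-1.6 -0.8  5.6] w 0.0387
lift 30.4 [0.5285 0.0636 0.3738] 1.571 F [ 0.4  0.1 -0.3] w 0.0382
at bowl False 32.0 [ 0.6335 -0.1355  0.294 ] 0.787 F [-1.  -1.1  0. ] w 0.0381
out 32.9 [ 0.6334 -0.1363  0.3769] 0.785 F [-1.1  0.6 -0.7] w 0.0538
(array([ 0.50021395, -0.10014023,  0.39923286]), array([-3.14119438e+00,  7.48861728e-04,  1.96229827e-03]))
```

View pics/w12.png

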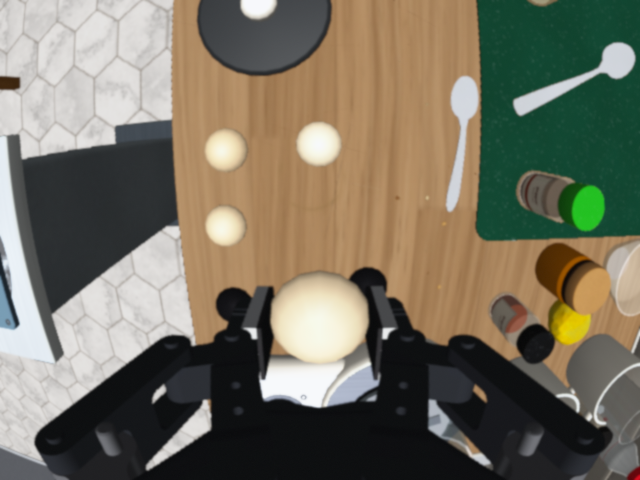

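View pics/w13.png

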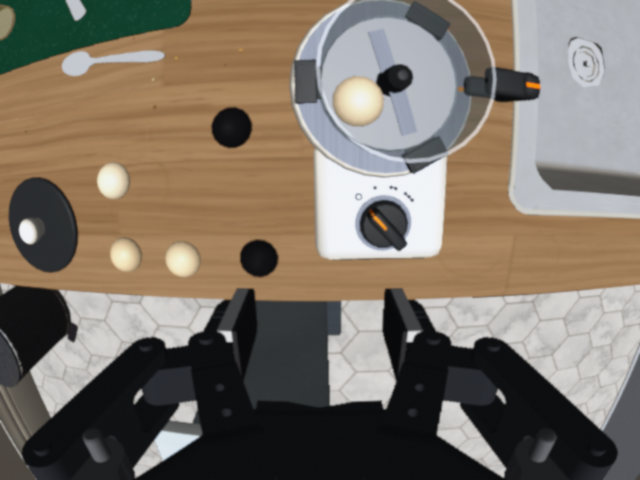

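```bash
cat >> mu.py <<'E'
def cyc(k,phi):
    manip.reach([0.485,0.02,0.40],[np.pi,0,np.pi/2]); manip.hold(.15)
    r=detect(f'd{k}'); print(*r,sep='\n')
    x,y=r[-1][:2]; pick(x,y)
    if manip.get_width()<.03: print('MISSED'); return False
    drop(phi); return True
E
python3 - <<'E'
from mu import *
cyc(1,-np.pi/4) and cyc(2,-3*np.pi/4)
manip.reach([0.5,-.10,.40],[np.pi,0,0]); snap('wrist','w14')
E
```

```text
(np.float64(0.5281), np.float64(0.1221), 1380, [363.0, 97.0])
(np.float64(0.4443), np.float64(0.1183), 1271, [274.0, 101.0])
(np.float64(0.4404), np.float64(0.0476), 1278, [271.0, 174.0])
dn False 36.8 [0.4412 0.0474 0.1728] 1.571 F [ 0.2  0.1 -0.5] w 0.06
grip 37.1 [0.4409 0.0475 0.1732] 1.571 F [-1.3 -0.5  5.1] w 0.0385
lift 38.1 [0.4404 0.0476 0.374 ] 1.571 F [-1.5 -0.4 -0.3] w 0.0386
at bowl False 40.6 [ 0.6336 -0.1772  0.2939] -0.785 F [ 0.  -0.7  0.7] w 0.0384
out 41.4 [ 0.6334 -0.1773  0.377 ] -0.785 F [ 0.1  0.3 -0.5] w 0.0539
(np.float64(0.5281), np.float64(0.1222), 1377, [363.0, 97.0])
(np.float64(0.4443), np.float64(0.1184), 1272, [274.0, 101.0])
dn False 45.2 [0.4451 0.1181 0.1728] 1.57 F [ 0.1 -0.6 -0.7] w 0.0598
grip 45.6 [0.4449 0.1184 0.1733] 1.571 F [-1.3 -0.8  6.5] w 0.0382
lift 46.5 [0.4443 0.1184 0.374 ] 1.571 F [-0.6 -0.7 -1.4] w 0.038
at bowl False 48.5 [ 0.5926 -0.1767  0.294 ] 0.786 F [ 0.4 -0.1 -0.7] w 0.0385
out 49.3 [ 0.5924 -0.1773  0.3768] 0.785 F [ 0.6  0.5 -0.4] w 0.0538
```

View pics/w14.png

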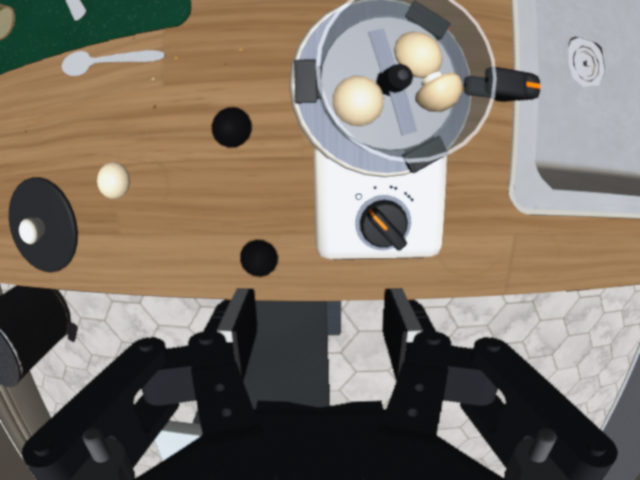

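```bash
python3 - <<'E'
from mu import *
cyc(3,-3.0)
manip.reach([0.54,-.157,.42],[np.pi,0,0]); manip.hold(.15);print(snap('wrist','w15')[:2])
E
```

```text
(np.float64(0.5282), np.float64(0.1221), 1384, [363.0, 97.0])
dn False 53.4 [0.5288 0.1218 0.173 ] 1.57 F [0.6 0.2 0.9] w 0.06
grip 53.7 [0.5287 0.1221 0.1734] 1.571 F [-1.  -0.7  5.7] w 0.0386
lift 54.7 [0.5282 0.1221 0.3738] 1.571 F [-0.3  0.5 -0.7] w 0.0383
at bowl False 56.5 [ 0.5844 -0.1603  0.2938] 0.143 F [ 1.1 -0.2 -0.8] w 0.0382
out 57.4 [ 0.5842 -0.1609  0.3768] 0.142 F [-0.4 -0.5  0. ] w 0.054
(array([ 0.54009073, -0.15698086,  0.41806956]), array([-3.14003396e+00,  2.79286498e-03,  4.57674225e-04]))
```

View pics/w15.png

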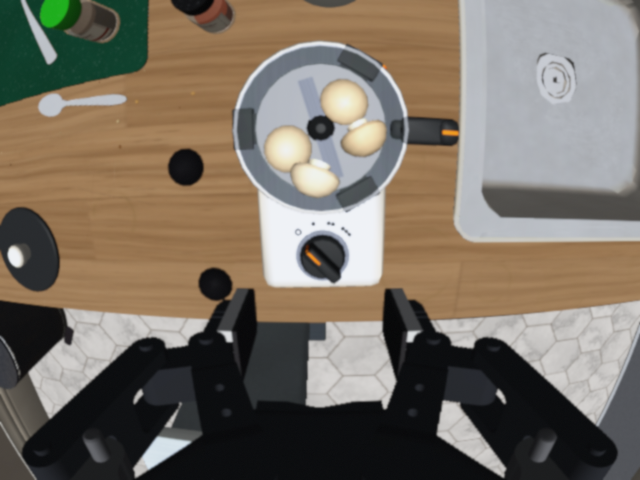

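```bash
python3 - <<'E'
from h import *
from scipy.optimize import least_squares
tp=[0.54009073,-0.15698086,0.41806956];to=[-3.14003396,2.79286498e-03,4.57674225e-04]
# rim brightness fit: sample image along projected circle r=.0585,z=.135 maximise
g=cv2.cvtColor(cv2.imread('pics/w15_raw.png'),cv2.COLOR_BGR2GRAY).astype(np.float32)
def score(c):
    pts=bowlpts(c,.045,0,n=120); uv=np.array([proj('wrist',P,tp,to) for P in pts],np.float32)
    return cv2.remap(g,uv[None,:,0],uv[None,:,1],cv2.INTER_LINEAR).mean()
best=max(((score((C[0]+a/1000,C[1]+b/1000)),a,b) for a in range(-6,7) for b in range(-6,7)));print(best,score(C))
manip.set_gripper(0.05,40)
manip.reach([0.46,0.20,0.38],[np.pi,0,np.pi/2]); manip.hold(.2); tp,to,im=snap('wrist','w16')
print(tp,to)
hsv=cv2.cvtColor(im,cv2.COLOR_BGR2HSV); m=((hsv[:,:,2]>170)&(hsv[:,:,1]<60)).astype(np.uint8)
n,l,s,c=cv2.connectedComponentsWithStats(m)
for i in range(1,n):
    if s[i,4]>150:
        P=pix2pl('wrist',*c[i],.036,tp,to)
        if .35<P[0]<.6 and .2<P[1]<.4: print(c[i],s[i],P)
snap('top','t16',(130,190,380,370),3.2)
E
```

```text
Traceback (most recent call last):
  File "h.py", line 19, in proj
    p,Rc,e=cam(name,tp,to); c=Rc.T@(np.array(P)-e)
           ~~~^^^^^^^^^^^^
  File "h.py", line 5, in cam
    p=camera_params(name)
ValueError: time passes only in moves, steps and waits
```

Too many camera_params calls without time passing, so I'll cache them.

```bash
sed -i 's/^def cam(/_cp={}\ndef cam(/; s/^    p=camera_params(name)$/    p=_cp.setdefault(name,None) or camera_params(name); _cp[name]=p/' h.py; python3 - <<'E'
from h import *
tp=[0.54009073,-0.15698086,0.41806956];to=[-3.14003396,2.79286498e-03,4.57674225e-04]
g=cv2.cvtColor(cv2.imread('pics/w15_raw.png'),cv2.COLOR_BGR2GRAY).astype(np.float32)
def score(c):
    pts=bowlpts(c,.045,0,n=120); uv=np.array([proj('wrist',P,tp,to) for P in pts],np.float32)
    return cv2.remap(g,uv[None,:,0],uv[None,:,1],cv2.INTER_LINEAR).mean()
best=max(((score((C[0]+a/1000,C[1]+b/1000)),a,b) for a in range(-6,7) for b in range(-6,7)));print(best,score(C))
manip.set_gripper(0.05,40)
manip.reach([0.46,0.20,0.38],[np.pi,0,np.pi/2]); manip.hold(.2); tp,to,im=snap('wrist','w16')
print(tp,to)
hsv=cv2.cvtColor(im,cv2.COLOR_BGR2HSV); m=((hsv[:,:,2]>170)&(hsv[:,:,1]<60)).astype(np.uint8)
n,l,s,c=cv2.connectedComponentsWithStats(m)
for i in range(1,n):
    if s[i,4]>150:
        P=pix2pl('wrist',*c[i],.036,tp,to)
        if .35<P[0]<.6 and .2<P[1]<.4: print(c[i],s[i],P)
E
```

```text
(np.float32(207.43658), 0, 0) 207.43658
[0.46059861 0.19915784 0.38003485] [3.14138566e+00 9.86608475e-05 1.56870793e+00]
[338.54035433 158.2007874 ] [ 321  141   36   36 1016] [0.47674665 0.2471667  0.036     ]
```

View pics/w16.png

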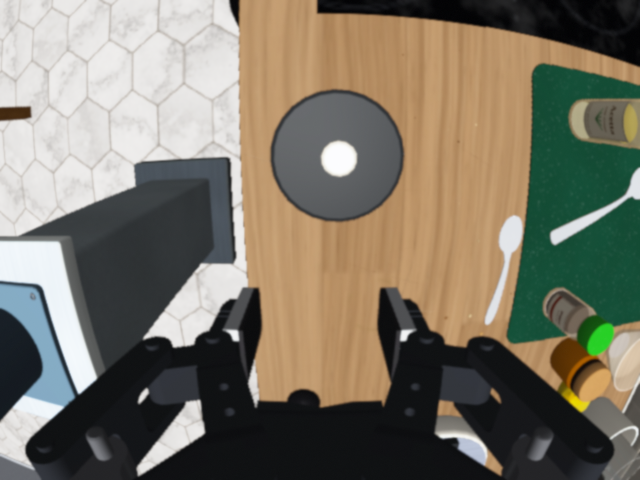

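The lid at (338,158) has been knocked. Its knob is now at about (0.477, 0.247), so I'll pick it there.

```bash
python3 - <<'E'
from h import *
L=(.4767,.2470); y=np.pi/2
manip.reach(*down(*L,0.09,y))
print(manip.line_to(down(*L,0.037,y)[0],0.1,guard=8)); st('dn')
manip.set_gripper(0.01,50); st('grip')
e=np.array(manip.get_ee_pos())
manip.line_to([e[0],e[1],e[2]+.06],.12); manip.hold(.2); st('lift'); print(manip.get_wrist_torque())
tp,to,_=snap('wrist','w17')
zr=tp[2]-GP-.037+.012
overlay('wrist','w17',[(bowlpts(tp[:2],zr,0,0,.0615),(0,0,255))],tp,to,'w17o')
E
```

```text
False
dn 61.1 [0.4772 0.247  0.1928] 1.571 F [-0.  -0.3 -0.1] w 0.0498
grip 61.4 [0.4771 0.2471 0.1932] 1.571 F [-0.8 -0.9  5.5] w 0.0286
lift 62.3 [0.4767 0.247  0.2522] 1.571 F [ 0.1  0.8 -0.9] w 0.0284
[-0.00751064 -0.02526605 -0.01755512]
```

View pics/w17o.png

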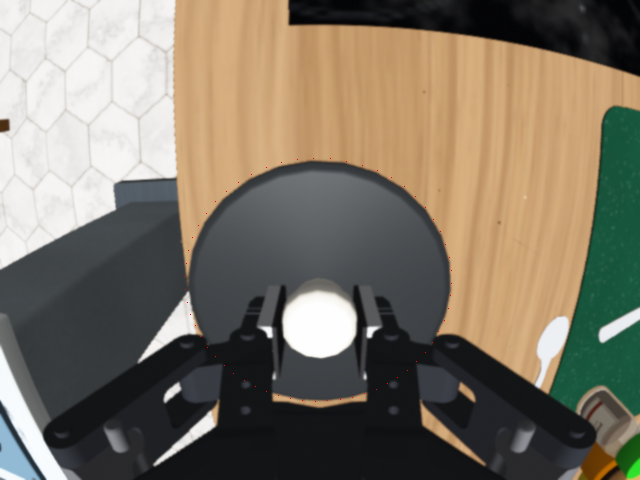

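```bash
python3 - <<'E'
from h import *
y=np.pi/2
e=manip.get_ee_pos(); manip.line_to([e[0],e[1],.40],.25)
manip.line_to([C[0],C[1],.40],.25); manip.line_to([C[0],C[1],.335],.12); manip.hold(.2)
tp,to,_=snap('wrist','w18'); st()
overlay('wrist','w18',[(bowlpts(C,.045,0,.09,.0585),(0,0,255)),(bowlpts(tp[:2],tp[2]-.1632+.030-.030-.018+.0,0,0,.0615),(0,255,0))],tp,to,'w18o')
print(manip.line_to([C[0],C[1],.3192],.03,guard=7)); manip.hold(.2); st('down'); print(manip.get_wrist_torque())
snap('wrist','w19');snap('scene','s19',(330,150,530,330),4)
E
```

```text
65.8 [ 0.6129 -0.1568  0.336 ] 1.571 F [-0.  0. -1.] w 0.0284
True
down 66.5 [ 0.6125 -0.1567  0.3203] 1.571 F [0.  0.6 4.7] w 0.0282
[ 0.03789121  0.04138041 -0.00796827]
```

View pics/w19.png

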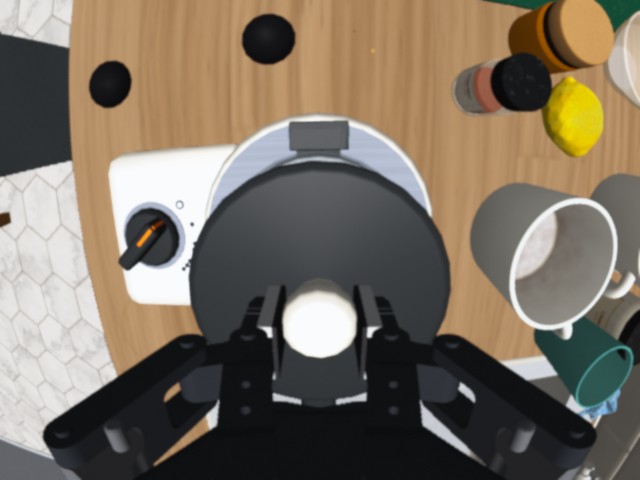

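View pics/s19.png

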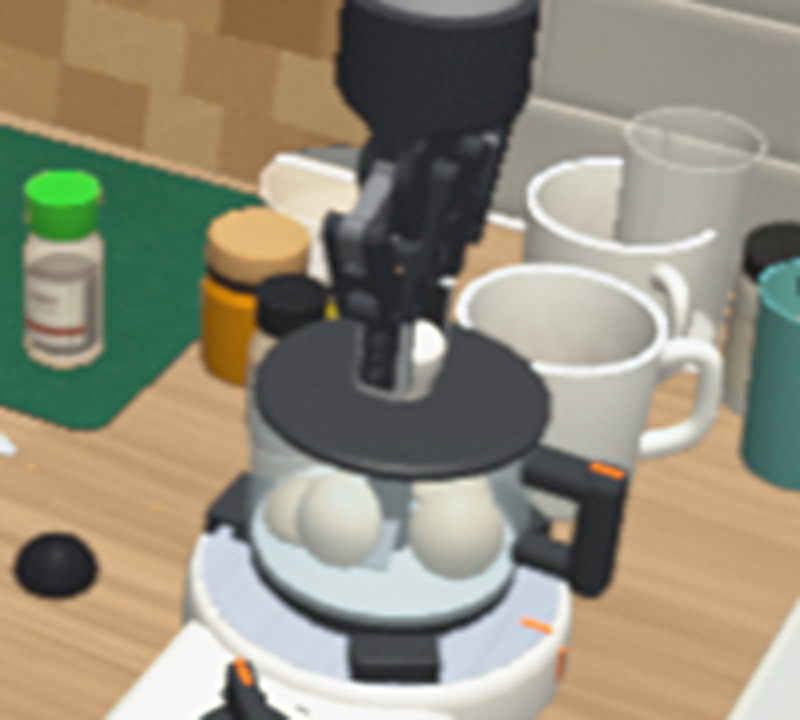

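```bash
python3 - <<'E'
from h import *
manip.set_gripper(0.05); manip.hold(.2)
e=manip.get_ee_pos(); manip.line_to([e[0],e[1],.40],.2)
manip.line_to([.52,-.157,.42],.3,rotation=[np.pi,0,0]); manip.hold(.3)
tp,to,im=snap('wrist','w20'); 
overlay('wrist','w20',[(bowlpts(C,.135+.004,0,0,.0615),(0,0,255)),(bowlpts(C,.167,0,0,.0155),(0,0,255))],tp,to,'w20o',(200,0,480,330),2.2)
snap('top','t20'); st()
E
```

```text
69.8 [ 0.52  -0.157  0.42 ] 0.0 F [ 0.1 -0.3  0.1] w 0.0498
```

View pics/w20o.png

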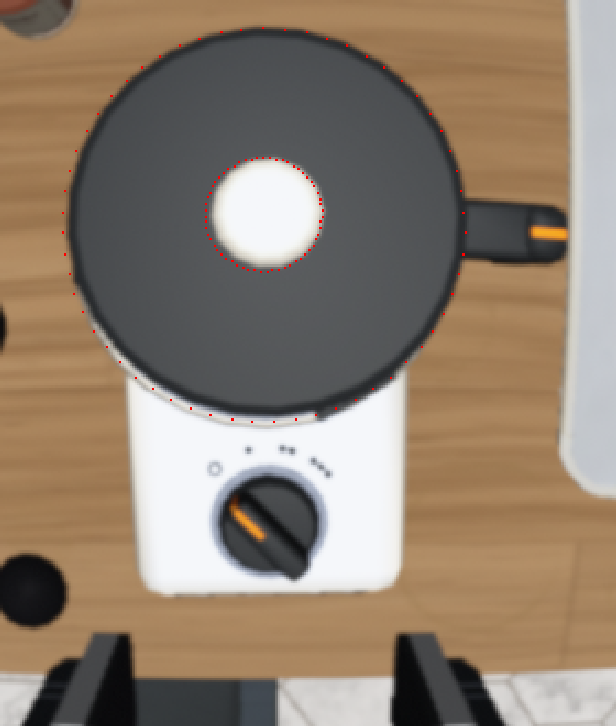

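View pics/t20.png

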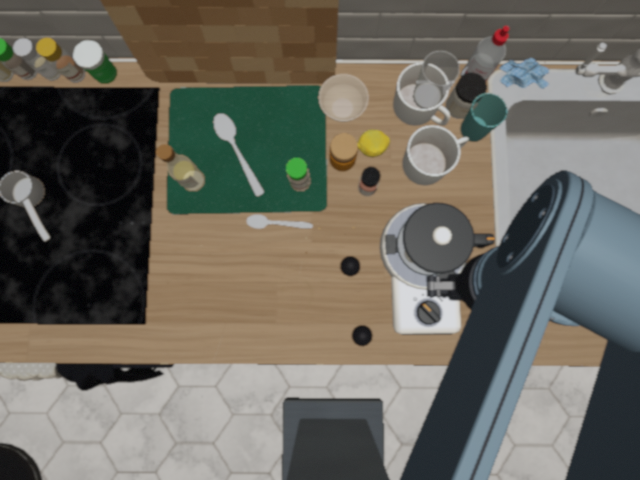

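```bash
python3 - <<'E'
from h import *
y=0.76+np.pi; z=.070
manip.set_gripper(0.035,25)
manip.reach(*down(*D,0.25,y)); st(); print(np.round(manip.get_joint_positions(),2))
print(manip.line_to(down(*D,z,y)[0],0.12,guard=8)); st('dn')
manip.set_gripper(0.0,25); st('grip')
for a in np.linspace(y,y-1.03,7)[1:]:
    manip.line_to(down(*D,z,a)[0],0.05,rotation=[np.pi,0,a]); st(); print(np.round(manip.get_wrist_torque(),2))
manip.set_gripper(0.035); manip.hold(.2); st('rel')
e=manip.get_ee_pos()
manip.line_to([e[0],e[1],.42],.25)
manip.reach([.52,-.157,.42],[np.pi,0,0]); manip.hold(.2)
tp,to,im=snap('wrist','w21',(200,0,480,330),2.2); st()
overlay('wrist','w21',[(bowlpts(C,.135+.004,0,0,.0615),(0,0,255)),(bowlpts(C,.167,0,0,.0155),(0,0,255))],tp,to,'w21o',(200,0,480,330),2.2)
snap('scene','s21',(330,150,530,330),4)
E
```

```text
73.4 [ 0.4865 -0.1588  0.405 ] -2.382 F [-0.5 -0.6  0.4] w 0.0351
[-0.53  0.19  1.62  0.    1.33 -2.86]
False
dn 75.1 [ 0.4868 -0.159   0.2256] -2.382 F [-0.  -0.3 -0.1] w 0.035
grip 75.4 [ 0.4865 -0.1587  0.2256] -2.382 F [-1.5  1.9  6.1] w 0.0116
 75.7 [ 0.4866 -0.1588  0.2256] -2.553 F [-1.1  0.8  5.3] w 0.0113
[0.22 0.22 0.13]
 76.0 [ 0.4866 -0.1589  0.2256] -2.725 F [-2.2  0.4  4.6] w 0.0115
[ 0.07  0.21 -0.17]
 76.4 [ 0.4867 -0.159   0.2256] -2.894 F [-1.3  0.7  4.8] w 0.0116
[-0.04  0.28  0.05]
 76.7 [ 0.4867 -0.1592  0.2256] -3.066 F [-1.6 -0.3  6.2] w 0.0113
[-0.11  0.27  0.11]
 77.0 [ 0.4867 -0.1593  0.2256] 3.046 F [-1.6 -1.   4.8] w 0.0111
[-0.17  0.27 -0.2 ]
 77.3 [ 0.4867 -0.1594  0.2256] 2.875 F [-1.9 -2.2  5.3] w 0.0108
[-0.33  0.32 -0.01]
rel 77.9 [ 0.4865 -0.1587  0.2249] 2.872 F [ 0. -0. -1.] w 0.0352
 81.6 [ 0.52  -0.157  0.42 ] 0.0 F [-0.3 -0.4 -0. ] w 0.035
```

View pics/w21o.png

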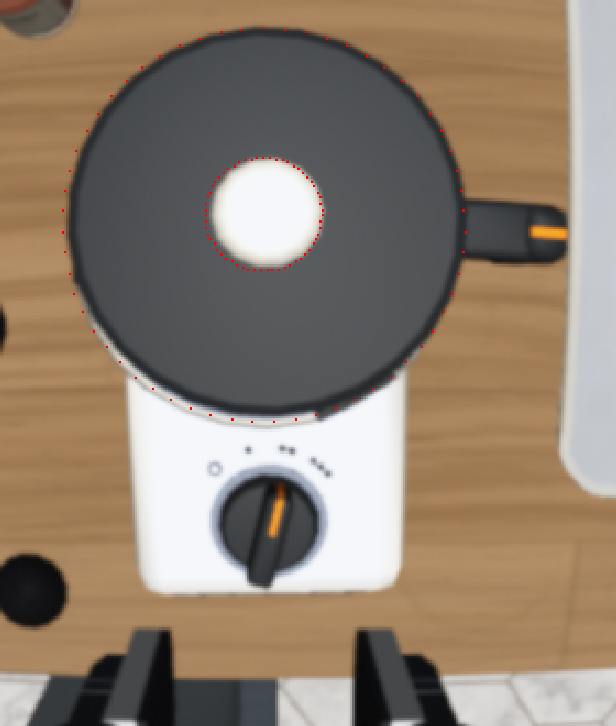

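View pics/s21.png

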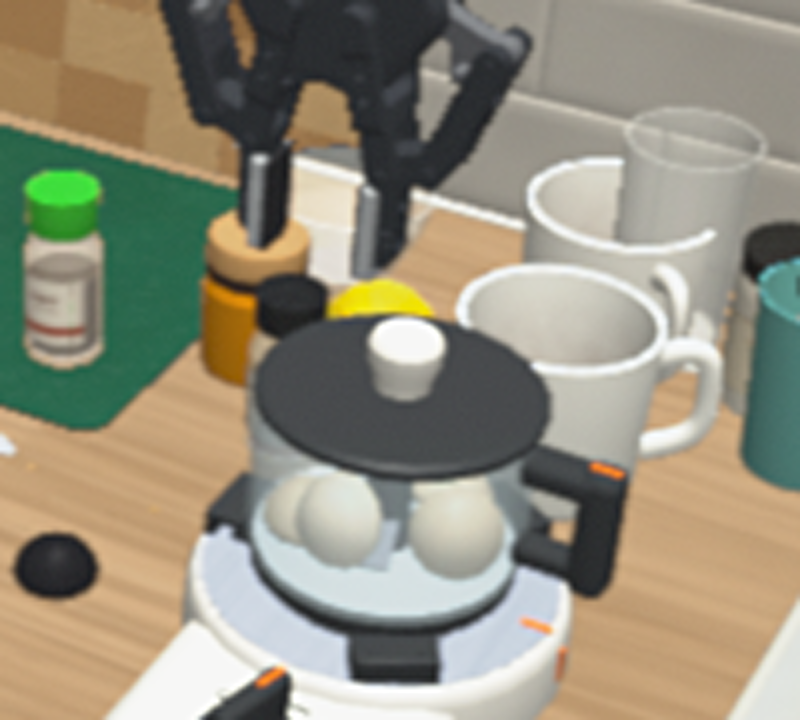

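```bash
python3 - <<'E'
from h import *
P=pix2pl('wrist',200+547/2.2,233/2.2,.133,[.52,-.157,.42],[np.pi,0,0]); r=P[:2]-C; print(P,np.degrees(np.arctan2(r[1],r[0])+np.pi/2-BY),np.hypot(*r))
manip.close_job(); print(manip.get_time())
E
```

```text
[ 0.61268819 -0.24769389  0.133     ] -0.6949845371384685 0.0909938938278594
the job is handed in; nothing more can be done
the job is handed in; nothing more can be done
```

I carried out every step in the required order and handed the job in at about 82 s of the 210 s allowed. No verdict is reported. In the last pictures everything looks in place.

- **Dial off:** I turned it from one dot back to the ring mark before touching the bowl.
- **Bowl:** I stood it on the base and twisted it clockwise until it met the end stop. The wrist moment rose from about 0.3 to 1.0 N m there. After release the handle measured 0.7° past the lock mark, at 91 mm from the axis, and the bowl's rim was centred to about 1 mm.
- **Mushrooms:** All four white mushrooms are in the bowl; two came to rest leaning against their neighbours. The two black look-alikes stayed on the worktop.
- **Lid:** It had been knocked about 45 mm aside during the run, so I found it again before picking it up. It now sits flat, with the knob centred to about 1 mm.
- **Dial on:** The last picture shows the pointer at two dots.
- **Bystanders:** The spice jars, vinegar bottle, honey jar and teaspoon look unmoved in the pictures. I did not measure their positions.

**Not confirmed:** the force between bowl and collar (over 15 N required) could not be read directly. I inferred it from the handle reaching the stop. I saw no failed or conflicting check.

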